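# Unlatch a meter's battery cover

## Robot

A 6-joint arm with a two-finger parallel gripper is mounted at the origin on a cart in front of the work surface, level with it; the furniture and walls round the work are solid. World frame = base frame: x ahead of the robot, y to its left, z up, the work surface at z = 0. Lengths are in m, angles in rad, forces in N, time in s.
With the tool pointing down it reaches from about 0.3 to 0.775 m from the base axis. Payload 14.6 kg.
Tool frame: the origin (TCP) lies at the very end of the fingers, on their centre line; the grasp point (between the pads) lies 19 mm behind it; z points along the fingers, y is the line along which they close (so a half turn about z gives the same grasp; the last joint's range is limited). The gripper opens to 94 mm and grips with 3 to 60 N. Pads are 16 mm wide; open, the fingers measure 119 mm over their backs; the gripper's body (75 mm by 177 mm) begins 78 mm behind the grasp point.
Start: joints at [-1.209, 0.3, 1.521, -0, 1.321, -0.067], TCP at [0.229, -0.5, 0.205] pointing down, gripper open.
Joint ranges: [-3.03, 3.03], [-0.79, 2.21], [0.23, 2.52], [-1.04, 4.18], [0, 3.07], [-2.55, 2.55]. Speed limits (rad/s): [2.22, 2.22, 2.57, 3.14, 3.14, 3.14].

## Interface

Orientations are given as [roll, pitch, yaw] about the fixed x, y, z axes, in that order (R = Rz(yaw) Ry(pitch) Rx(roll)).
In Python, from station import ctrl gives the robot as it stands.
- The arm moves only by the tool carry_out, never from a script. Its argument "motion" is text: rows parted by semicolons, each of 7 numbers parted by spaces: the shift along the world's x, y, z in m, then the turn, a rotation vector about the world's x, y, z in degrees, then the closure in counts, from 0 (fully open) to 255 (shut). In form: dx dy dz wx wy wz hand; .... A call has 1 to 20 rows; each row shifts and turns the commanded pose from where the row before left it; what a row does not reach is not made up. A row lasts 1/12 s, in which the tool goes at most 41.7 mm and 7.16 degrees, less where a joint would pass 70% of its speed; a pose out of reach is approached as far as the arm can. A call is refused whole if a number of a shift passes 0.0417 or a number of a turn 7.16, either way. A call with a gripper value outside its range is refused whole. The fingers move at their own pace and stop on an object; "grip_force" is the grip in N (left out, the last holds). Time passes only in rows, so rows that do not move let the fingers close. It gives the time, the measured TCP pose, the force, the opening and the grip force at its end, in the units of the state.
- ctrl.get_obs(): the state, without advancing time (a new reading comes with each control period).
- ctrl.camera(name): name is "scene" or "top" or "wrist"; returns a dict with "pixels" (420x560x3 uint8, red, green, blue), "range_z" (420x560 float32, m along the optical axis (not along the pixel's ray), 0 where there is no reading), "K" (3x3 intrinsics, pixels), "position" and "attitude" of the camera in the world. Camera axes: x right, y up, looking along -z (the intrinsics and any distortion apply to the point x, -y, -z); pixel columns grow to the right and rows downward; lengths in m; the calibration is good to about 2 mm. The wrist camera is an equidistant fisheye: a pixel r from the principal point sees the ray r / f radians off the axis. A picture is of the moment at which its call begins.
- ctrl.hand_in(): hands the job in; it is judged then, once.
The state is a dict: "time_s": time; "qpos": joint angles; "joint_vel": joint speeds; "tau": joint torques, N m; "ee_pos": TCP position; "eef_rot": TCP orientation; "force": force on the tool from outside, world axes, zero at the start; "moment": the same for the moment, N m; "grip_width": finger opening in m; "grip_force": force on a finger pad.
Only numpy, scipy, OpenCV 4.12 (cv2) and the standard library are available. Lean on these libraries where they do the work, as an engineer would, in place of code of your own. Each camera call takes 0.05 s, during which the arm holds its last target. There are 200 camera calls.

## Task

Take the snap-fit battery cover off the test meter: pinch its two opposing side tabs gently toward each other, only as far as the hidden catches need to let go, lift the cover off without forcing it, and lay it flat, right way up, on the floor of the shallow metal tray, then let go. Feel your way: the tabs break if they are squeezed hard against their inner stops, and the hooks break if the cover is pulled hard while still caught. Leave the paste tin, marker and screwdriver where they are.

Things in the scene. Friction and masses are not known exactly. Their poses are not given: they have to be found in the camera images.
- meter: black test meter lying face down, fixed to the worktop, 160 (its x) x 92 (its y) x 34 mm high; origin at the centre of its underside; the battery bay is in the middle of its upper face; z up
- cover: grey battery cover, about 90 g, at the start in the bay (origin 29 mm above the meter's). Plate 70 (x) x 60 (y) x 5 mm, flush with the meter's face; ribs and hooks reach 12.5 mm below the plate and it stands level on these. 78 mm over the hooks along y. Origin: centre of the plate's underside, z up. Contact force between cover (tabs, hooks included) and meter must stay under 25 N, in sum
- cover_grip (a point): midway between the cover's two finger tabs, 19 mm above the plate's underside. The tabs are pressed together along its y. They stand up as paddles, 20 mm wide (x), 4 mm thick, outer faces 60 mm apart when relaxed, tops 10 mm above this point; the meter's upper face is 14 mm below it: keep fingertips 3 mm or more above that face. Lift straight up; 15 mm clears the bay
- tab_l_pad (a point): centre of the outer face of the finger tab at the cover's +y side, level with cover_grip; moves with the tab. At the foot of each tab a thin flange reaches 8.5 mm farther out, just below the level of the meter's face
- tab_r_pad (a point): the same for the tab at the cover's -y side
- tab_l (a joint): inward travel of the +y tab, m: 0 relaxed, 0.0105 its end. Spring 1.5 N at 0, rising 0.7 N per mm. Its hidden catch lets go after 2 to 7 mm of travel, alike on both sides, different from meter to meter, not visible; 2.5 mm past that it meets an inner stop in the meter, where the force rises steeply. Both tabs must be in that 2.5 mm band at once, so keep the squeeze centred
- tab_r (a joint): inward travel of the -y tab, as tab_l. While either hook is caught, an upward tug of 3 to 4 N is held fast after about 1 mm; once both are free the cover comes up easily. A side force while squeezing shows that the squeeze is off centre. Fingertips that swing forward as they close may press the cover down meanwhile: take that load off before judging a tug
- tray: shallow open aluminium tray fixed to the worktop, outside 150 (x) x 120 (y) x 14 mm high, walls and floor 4 mm thick; origin at the centre of its underside; inside 142 x 112 mm
- flux_tin: small round paste tin, 39 mm across, 28 mm high, loose bystander; origin at the centre of its underside
- marker: marker pen lying down, 16x75x17 mm, loose bystander; origin under its centre
- screwdriver: screwdriver lying down, 23x126x22 mm, loose bystander; origin under its centre
Mind the look-alikes: they are no part of the job. Leave any brown or turquoise look-alike of the cover alone.

How it is judged:
By the outcome, as a careful person would: the job done as asked, in the order asked, and still so for the second after the job is handed in, with the robot touching nothing.
It also fails if it takes over 69 s, if anything falls off the work surface, if the arm or the gripper's body presses on something with over 40 N, if the wrist force passes 120 N, or if a joint passes its speed limit or range.

## Working session

There is one attempt and no reset: what is moved stays moved. The work goes in short steps, Python scripts to look and compute and a tool call to move; the robot and the scene stay as the last step left them, time stands still between calls to the robot, and variables do not carry over. Pictures are saved under pics/ and viewed, at most 10 in all, crops included, and the job is handed in when it is done.

Besides the shell and the picture viewer there is one more tool, called after "Call:" in YAML: its name, and indented under it one key for each argument. carry_out: Moves the arm, as the interface text tells. Its arguments: {"type":"object","properties":{"motion":{"type":"string"},"grip_force":{"type":"number"}},"required":["motion"]}

```bash
mkdir -p pics
cat > h.py <<'E'
import numpy as np, cv2
from station import ctrl
def snap(n,f):
    c=ctrl.camera(n); cv2.imwrite('pics/'+f+'.png',c['pixels'][:,:,::-1]); np.savez('pics/'+f+'.npz',**{k:np.array(v) for k,v in c.items()}); return c
def load(f): return dict(np.load('pics/'+f+'.npz'))
E
python3 - <<'E'
from h import *
for n in ('top','scene'):
    c=snap(n,n+'1'); print(n,c['K'],c['position'],c['attitude'],[k for k in c])
a=cv2.imread('pics/top1.png');b=cv2.imread('pics/scene1.png')
print(ctrl.get_obs())
E
```

```text
top [[385.54466805   0.         281.49379738]
 [  0.         385.54466805 207.64183041]
 [  0.           0.           1.        ]] [ 0.46248927 -0.1237667   1.01722207] [ 0.12368628 -0.01362151 -1.56682619] ['pixels', 'range_z', 'K', 'position', 'attitude']
scene [[518.6339195    0.         273.60894986]
 [  0.         518.6339195  211.18261101]
 [  0.           0.           1.        ]] [ 0.02439714 -1.15842694  0.93321191] [ 0.91786644 -0.00609317 -0.47724084] ['pixels', 'range_z', 'K', 'position', 'attitude']
{'time_s': 0.1, 'qpos': array([-1.20860913e+00,  3.00423170e-01,  1.52150087e+00,  1.10178347e-05,
        1.32071926e+00, -6.66177539e-02]), 'joint_vel': array([ 0.00047315, -0.00032648, -0.00209228, -0.00041231, -0.00117621,
        0.00219286]), 'tau': array([ 9.81428857e-04, -5.32649016e+01, -3.53285229e+01,  7.09335739e-02,
        2.35088967e-02, -6.43217754e-05]), 'ee_pos': array([ 0.22858945, -0.49998989,  0.20494656]), 'eef_rot': array([-3.14054505e+00, -8.05882066e-05,  4.28802181e-01]), 'force': array([-1.18377548,  0.14414353,  0.1961409 ]), 'moment': array([ 0.04431427, -0.02713352,  0.01524803]), 'grip_force': 0.0, 'grip_width': 0.09382168017090754}
```

View pics/top1.png

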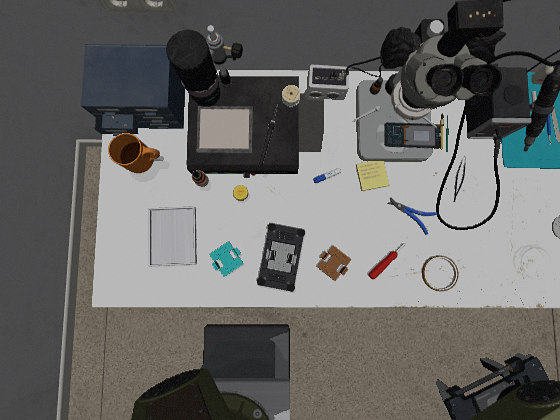

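View pics/scene1.png

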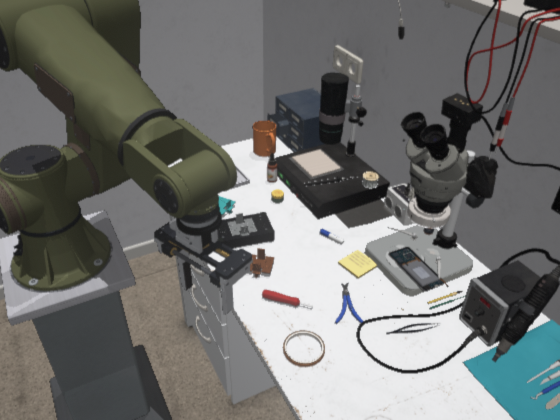

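Top view: the grey cover sits in the black meter at about (282,257). The look-alikes are turquoise (227,259) and brown (333,262), so only the grey one in the meter fits. The tray is at (173,236), tin at (240,193), marker at (327,175) and screwdriver at (385,261).

```bash
cat >> h.py <<'E'
from scipy.spatial.transform import Rotation as R
def rot(c): return R.from_euler('xyz',c['attitude']).as_matrix()
def cloud(c):
    K=c['K'];v,u=np.mgrid[:420,:560];z=c['range_z']
    p=np.stack([(u-K[0,2])/K[0,0]*z,-(v-K[1,2])/K[1,1]*z,-z],-1)
    return p@rot(c).T+c['position']
def rect(p):
    (a,b),(w,h),t=cv2.minAreaRect(p[:,:2].astype(np.float32)*1000); return np.round([a,b,w,h,t],1)
E
python3 - <<'E'
from h import *
c=load('top1');P=cloud(c);z=P[...,2]
im=c['pixels'].astype(int);hsv=cv2.cvtColor(c['pixels'],cv2.COLOR_RGB2HSV)
print('table z',np.median(P[285:300,180:230,2]), P[200,120],P[207,281])
def reg(u0,v0,u1,v1,m):
    M=np.zeros((420,560),np.uint8);M[v0:v1,u0:u1]=m[v0:v1,u0:u1]
    n,l,s,_=cv2.connectedComponentsWithStats(M);k=1+np.argmax(s[1:,4]);return l==k
dark=reg(245,210,315,305,(z>.02))
print('meter',rect(P[dark]),np.percentile(z[dark],[5,25,50,75,95]).round(4))
top=reg(245,210,315,305,(z>.042)); 
m=np.zeros_like(dark);m[210:305,245:315]=z[210:305,245:315]>.042
n,l,s,ce=cv2.connectedComponentsWithStats(m.astype(np.uint8))
for k in range(1,n):
    if s[k,4]>5: print('tab',s[k],P[l==k].mean(0).round(4),rect(P[l==k]))
g=reg(245,210,315,305,(hsv[...,2]>90)&(z>.02)); print('grey',rect(P[g]))
t=reg(140,195,205,275,(z>.006)&(z<.03)); print('tray',rect(P[t]),np.percentile(z[t],[5,50,95]))
# tray by colour
t=reg(143,198,204,272,(hsv[...,2]<225)); print('tray col',rect(P[t]))
for n_,b in (('tin',(230,180,250,202)),('marker',(310,163,345,187)),('turq',(205,235,248,280)),('brown',(312,240,356,284))):
    q=reg(*b,(hsv[...,1]>70)&(z>.003));print(n_,rect(P[q]),z[q].max().round(3))
cr=c['pixels'][215:300,245:320,::-1];cv2.imwrite('pics/crop1.png',cv2.resize(cr,None,fx=7,fy=7,interpolation=cv2.INTER_CUBIC))
E
```

```text
table z 1.2422537543743672e-05 [ 6.07045159e-01  2.91118212e-01 -3.08734261e-04] [ 0.59048612 -0.13577841  0.00193119]
meter [ 460.6 -135.1   95.4  160.4   79.4] [0.0305 0.0328 0.0342 0.0354 0.0375]
tab [269 251   3   8  14] [ 0.4654 -0.1079  0.058 ] [ 465.2 -107.7    3.9   17.8   78.7]
tab [291 255   3   8  16] [ 0.4555 -0.1628  0.0575] [ 455.5 -163.     4.    17.8   77.4]
grey [ 459.7 -139.8   67.4   69.    79.6]
tray [513.  147.1 150.1 119.8   2.6] [0.00667504 0.01277707 0.01651294]
tray col [5.181e+02 5.320e+01 1.923e+02 3.533e+02 3.000e-01]
tin [ 6.263e+02 -2.880e+01  3.680e+01  3.660e+01  4.000e-01] 0.034
marker [ 667.2 -237.    14.8   29.8   21.5] 0.021
turq [469.4 -34.6  78.2 160.9  21.5] 1.017
brown [ 464.9 -222.4  180.9   78.9   67.8] 1.017
```

View pics/crop1.png

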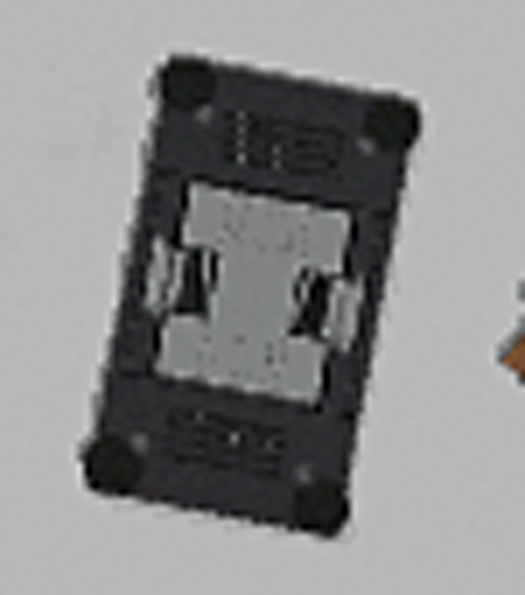

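The enlarged crop confirms it: the grey cover is in the black meter, with its tabs left and right at crop (165,280) and (340,310). Its measured centre is (0.4605, -0.1352), yaw about -10.5°, and tab tops at 0.058, which matches the given sizes. I'm moving above it now.

Call:
carry_out:
  motion: "0.0193 0.0304 -0.005 0 0 -2.93 0;0.0193 0.0304 -0.005 0 0 -2.93 0;0.0193 0.0304 -0.005 0 0 -2.93 0;0.0193 0.0304 -0.005 0 0 -2.93 0;0.0193 0.0304 -0.005 0 0 -2.93 0;0.0193 0.0304 -0.005 0 0 -2.93 0;0.0193 0.0304 -0.005 0 0 -2.93 0;0.0193 0.0304 -0.005 0 0 -2.93 0;0.0193 0.0304 -0.005 0 0 -2.93 0;0.0193 0.0304 -0.005 0 0 -2.93 0;0.0193 0.0304 -0.005 0 0 -2.93 0;0.0193 0.0304 -0.005 0 0 -2.93 0;0 0 0 0 0 0 0;0 0 0 0 0 0 0;0 0 0 0 0 0 0"
  grip_force: 3

```text
time_s: 1.35
ee_pos: [0.46, -0.1357, 0.1453]
eef_rot: [3.141, 0.001, -0.184]
force: [-0.3, -0.7, 0.4]
grip_width: 0.094
grip_force: 0.0
```

Run:
```python
from h import *
c=snap('wrist','w1');print(c['K'],c['position'],c['attitude'])
o=ctrl.get_obs();print(o['ee_pos'],o['eef_rot'],o['force'],o['qpos'])
```

```text
[[325.1922621    0.         276.67739942]
 [  0.         325.1922621  206.62115415]
 [  0.           0.           1.        ]] [ 0.53350039 -0.14943381  0.32563549] [-2.64120420e-01 -1.12976303e-03 -1.75348007e+00]
[ 0.45989504 -0.13615625  0.14549598] [ 3.14146750e+00  1.20352356e-04 -1.84923302e-01] [-0.80225368 -0.27806517 -0.16508184] [-3.64139386e-01  2.05633152e-01  1.78647460e+00 -1.58452500e-04
  1.14958103e+00  1.39164503e+00]
```

View pics/w1.png

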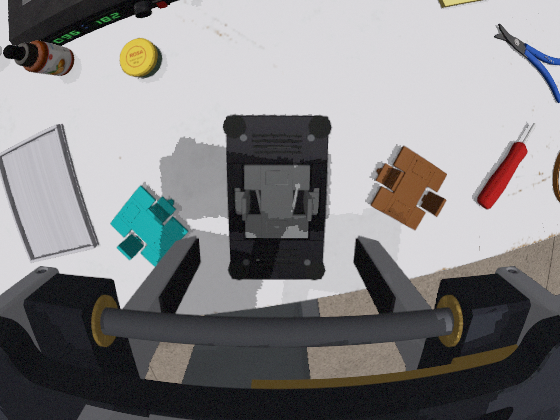

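The wrist view shows the meter square to the tool and between the fingers (about (278,197)), with tabs at (240,202) and (313,203). Next I measure the tabs from here.

```bash
cat >> h.py <<'E'
def fcloud(c):
    K=c['K'];v,u=np.mgrid[:420,:560];z=c['range_z']
    x=(u-K[0,2])/K[0,0];y=(v-K[1,2])/K[1,1];r=np.hypot(x,y)+1e-9;s=np.tan(r)/r
    return np.stack([x*s*z,-y*s*z,-z],-1)@rot(c).T+c['position']
E
python3 - <<'E'
from h import *
c=load('w1');P=fcloud(c);z=P[...,2]
print('table',P[200,350],P[100,200])
m=np.zeros(z.shape,np.uint8);m[110:285,215:340]=(z[110:285,215:340]>.02)&(z[110:285,215:340]<.07)
print('meter',rect(P[m>0]))
m=np.zeros(z.shape,np.uint8);m[170:235,225:330]=(z[170:235,225:330]>.045)&(z[170:235,225:330]<.07)
n,l,s,_=cv2.connectedComponentsWithStats(m)
for k in range(1,n):
    if s[k,4]>15:
        q=P[l==k];q2=q[q[:,2]>.054];print(s[k],rect(q),q[:,2].max(),'top',rect(q2) if len(q2)>3 else '')
E
```

```text
table [ 0.44013597 -0.21064689  0.00079255] [ 0.56966891 -0.07854043  0.00116585]
meter [ 460.1 -136.2   96.7  161.8   79.3]
[241 194   7  27 158] [ 465.4 -108.1    4.5   20.4   78.8] 0.060639061963879914 top [ 465.4 -108.1    4.5   20.4   78.7]
[306 195   6  26 149] [ 455.3 -163.6    4.4   19.7   79.3] 0.060685293801802265 top [ 455.3 -163.4    3.6   19.6   80.9]
```

Call:
carry_out:
  motion: "0.0004 0 -0.02 0 0 0 40;0 0 -0.02 0 0 0 40;0 0 -0.02 0 0 0 60;0 0 -0.015 0 0 0 60;0 0 -0.01 0 0 0 60;0 0 -0.01 0 0 0 60;0 0 -0.006 0 0 0 60;0 0 0 0 0 0 60;0 0 0 0 0 0 60;0 0 0 0 0 0 60;0 0 0 0 0 0 60"
  grip_force: 3

```text
time_s: 2.32
ee_pos: [0.461, -0.1355, 0.0451]
eef_rot: [3.141, -0.001, -0.185]
force: [-0.3, 0.2, -0.6]
grip_width: 0.0723
grip_force: 0.0
```

Run:
```python
from h import *
c=snap('wrist','w2');o=ctrl.get_obs();print(o)
P=fcloud(c);z=P[...,2]
cv2.imwrite('pics/w2c.png',cv2.resize(c['pixels'][140:330,130:430,::-1],None,fx=2.6,fy=2.6))
```

```text
{'time_s': 2.3667, 'qpos': array([-3.62121267e-01,  3.54586593e-01,  1.86611726e+00,  6.13043841e-05,
        9.19837469e-01,  1.39342186e+00]), 'joint_vel': array([-0.00108176,  0.00236746,  0.00149834,  0.00099745, -0.00236218,
       -0.00082814]), 'tau': array([-5.37758355e-02, -4.86364210e+01, -2.77224773e+01,  2.19572074e-02,
       -6.56837574e-02, -1.81426349e-03]), 'ee_pos': array([ 0.4609916 , -0.13548355,  0.04502563]), 'eef_rot': array([ 3.14145519e+00, -1.04345121e-03, -1.84783852e-01]), 'force': array([-0.08416516,  0.33803657,  0.43046879]), 'moment': array([0.02347545, 0.04841957, 0.04266785]), 'grip_force': 0.0, 'grip_width': 0.0719509721355184}
```

View pics/w2c.png

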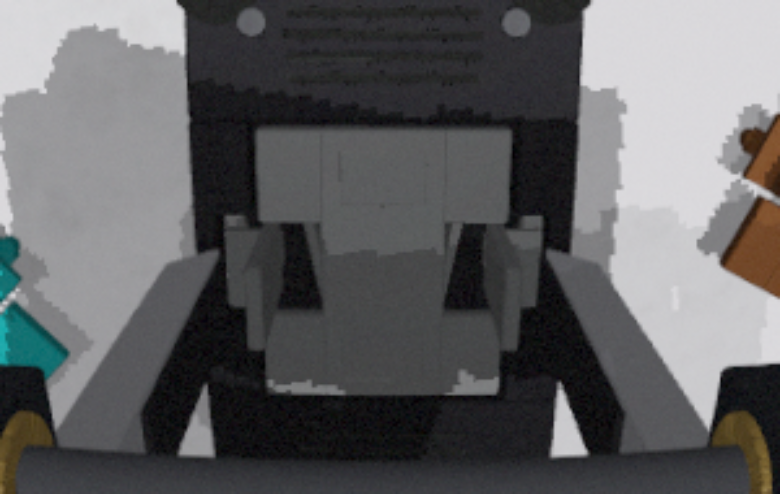

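Both fingers straddle the tabs (crop (235,260) and (530,260)). I'm measuring the real fingertip height before going on.

Run:
```python
from h import *
c=load('w2');P=fcloud(c)
Rt=R.from_euler('z',-.185).as_matrix()
t=np.array([.461,-.1355,.045])
for (u,v) in [(209,237),(207,240),(203,243),(198,250),(190,260),(209,246),(346,238),(350,243),(356,250),(346,246)]:
    print((u,v),((P[v,u]-t)@Rt*1000).round(1), P[v,u,2].round(4))
```

```text
(209, 237) [ 8.1 39.6  2.8] 0.0478
(207, 240) [ 9.1 39.3 10.1] 0.0551
(203, 243) [ 8.  41.2 12.3] 0.0573
(198, 250) [ 8.5 41.5 23.7] 0.0687
(190, 260) [ 8.5 42.6 36.9] 0.0819
(209, 246) [ 8.  36.9 16.5] 0.0615
(346, 238) [  8.4 -40.9   5.1] 0.0501
(350, 243) [  8.4 -41.6  13.1] 0.0581
(356, 250) [  8.9 -42.4  24.6] 0.0696
(346, 246) [  8.6 -38.3  17.8] 0.0628
```

Call:
carry_out:
  motion: "-0.0006 -0.0003 -0.0025 0 0 0 70;0 0 -0.0025 0 0 0 80;0 0 0 0 0 0 88;0 0 0 0 0 0 88;0 0 0 0 0 0 88;0 0 0 0 0 0 88"
  grip_force: 4

```text
time_s: 2.87
ee_pos: [0.4601, -0.1357, 0.0395]
eef_rot: [-3.142, -0.0, -0.185]
force: [-0.3, -0.3, 0.6]
grip_width: 0.0618
grip_force: 0.0
```

Call:
carry_out:
  motion: "0 0 0 0 0 0 92;0 0 0 0 0 0 92;0 0 0 0 0 0 92"

```text
time_s: 3.12
ee_pos: [0.4601, -0.1357, 0.0395]
eef_rot: [-3.142, -0.0, -0.185]
force: [0.5, 1.2, -0.0]
grip_width: 0.0603
grip_force: 0.3
```

Call:
carry_out:
  motion: "0 0 0 0 0 0 95;0 0 0 0 0 0 95;0 0 0 0 0 0 95"

```text
time_s: 3.37
ee_pos: [0.4601, -0.1357, 0.0395]
eef_rot: [3.142, -0.0, -0.185]
force: [-0.2, 0.2, 1.8]
grip_width: 0.0589
grip_force: 1.9
```

Call:
carry_out:
  motion: "0 0 0.0003 0 0 0 98;0 0 0 0 0 0 98;0 0 0.0002 0 0 0 101;0 0 0 0 0 0 101;0 0 0 0 0 0 101"
  grip_force: 5

```text
time_s: 3.78
ee_pos: [0.46, -0.1357, 0.0399]
eef_rot: [-3.142, 0.0, -0.185]
force: [-0.2, 0.2, -1.4]
grip_width: 0.0566
grip_force: 2.6
```

Call:
carry_out:
  motion: "0 0 0.0002 0 0 0 104;0 0 0 0 0 0 104;0 0 0.0002 0 0 0 107;0 0 0 0 0 0 107;0 0 0 0 0 0 107;0 0 0 0 0 0 107"

```text
time_s: 4.28
ee_pos: [0.4599, -0.1356, 0.0402]
eef_rot: [-3.142, 0.0, -0.185]
force: [0.0, -0.2, -3.9]
grip_width: 0.0544
grip_force: 4.1
```

Call:
carry_out:
  motion: "0 0 -0.0005 0 0 0 107;0 0 0 0 0 0 109;0 0 0 0 0 0 111;0 0 0 0 0 0 111;0 0 0 0 0 0 111"
  grip_force: 6

```text
time_s: 4.7
ee_pos: [0.4601, -0.1357, 0.0399]
eef_rot: [3.142, -0.0, -0.185]
force: [-0.3, 0.5, -1.1]
grip_width: 0.053
grip_force: 3.9
```

Call:
carry_out:
  motion: "0 0 0 0 0 0 111;0 0 0.0003 0 0 0 111;0 0 0 0 0 0 111;0 0 0.0003 0 0 0 111;0 0 0 0 0 0 111"

```text
time_s: 5.12
ee_pos: [0.46, -0.1357, 0.0403]
eef_rot: [-3.142, 0.0, -0.185]
force: [-0.2, -0.5, -4.1]
grip_width: 0.0533
grip_force: 3.9
```

Still held at about 3.4 mm. I'm easing off the tug and squeezing a bit further.

Call:
carry_out:
  motion: "0 0 -0.0006 0 0 0 111;0 0 0 0 0 0 113;0 0 0 0 0 0 115;0 0 0 0 0 0 115;0 0 0 0 0 0 115"
  grip_force: 6

```text
time_s: 5.53
ee_pos: [0.4601, -0.1357, 0.0399]
eef_rot: [3.142, -0.0, -0.185]
force: [0.0, -0.7, -1.2]
grip_width: 0.0521
grip_force: 4.4
```

Call:
carry_out:
  motion: "0 0 0 0 0 0 115;0 0 0.0003 0 0 0 115;0 0 0 0 0 0 115;0 0 0.0003 0 0 0 115;0 0 0 0 0 0 115"

```text
time_s: 5.95
ee_pos: [0.46, -0.1357, 0.0404]
eef_rot: [-3.142, 0.0, -0.185]
force: [-0.6, -0.6, -2.8]
grip_width: 0.0519
grip_force: 4.4
```

Call:
carry_out:
  motion: "0 0 0.0002 0 0 0 115;0 0 0 0 0 0 115;0 0 0 0 0 0 115"

```text
time_s: 6.2
ee_pos: [0.46, -0.1357, 0.0405]
eef_rot: [-3.142, 0.0, -0.185]
force: [-0.0, -0.5, -4.5]
grip_width: 0.0519
grip_force: 4.4
```

Held at 4.05 mm. Next step.

Call:
carry_out:
  motion: "0 0 -0.0007 0 0 0 115;0 0 0 0 0 0 117;0 0 0 0 0 0 119;0 0 0 0 0 0 119;0 0 0 0 0 0 119"
  grip_force: 7

```text
time_s: 6.62
ee_pos: [0.4601, -0.1357, 0.04]
eef_rot: [3.142, -0.0, -0.185]
force: [-0.0, -0.1, -0.3]
grip_width: 0.0504
grip_force: 4.9
```

Call:
carry_out:
  motion: "0 0 0 0 0 0 119;0 0 0.0003 0 0 0 119;0 0 0 0 0 0 119;0 0 0.0003 0 0 0 119;0 0 0 0 0 0 119;0 0 0 0 0 0 119"

```text
time_s: 7.12
ee_pos: [0.4601, -0.1357, 0.0406]
eef_rot: [-3.142, -0.0, -0.185]
force: [-0.3, 0.3, -1.3]
grip_width: 0.0502
grip_force: 4.7
```

Call:
carry_out:
  motion: "0 0 0.0003 0 0 0 119;0 0 0 0 0 0 119;0 0 0 0 0 0 119"

```text
time_s: 7.37
ee_pos: [0.46, -0.1357, 0.0408]
eef_rot: [-3.142, 0.0, -0.185]
force: [1.2, 0.9, -1.0]
grip_width: 0.05
grip_force: 4.5
```

Call:
carry_out:
  motion: "0 0 0.0004 0 0 0 120;0 0 0 0 0 0 120;0 0 0.0004 0 0 0 120;0 0 0 0 0 0 120;0 0 0 0 0 0 120"

```text
time_s: 7.78
ee_pos: [0.4601, -0.1357, 0.0417]
eef_rot: [-3.142, -0.0, -0.185]
force: [0.4, 0.3, -0.6]
grip_width: 0.0498
grip_force: 4.7
```

The catches are free: the force is only about the cover's weight. Lifting slowly.

Call:
carry_out:
  motion: "0 0 0.001 0 0 0 120;0 0 0.001 0 0 0 120;0 0 0.001 0 0 0 120;0 0 0.001 0 0 0 120;0 0 0 0 0 0 120"

```text
time_s: 8.2
ee_pos: [0.4602, -0.1357, 0.0459]
eef_rot: [3.142, -0.0, -0.185]
force: [0.7, 0.5, -1.1]
grip_width: 0.0501
grip_force: 4.6
```

Call:
carry_out:
  motion: "0 0 0.002 0 0 0 120;0 0 0.002 0 0 0 120;0 0 0.002 0 0 0 120;0 0 0.002 0 0 0 120;0 0 0.002 0 0 0 120;0 0 0.002 0 0 0 120;0 0 0.003 0 0 0 120;0 0 0.003 0 0 0 120;0 0 0 0 0 0 120;0 0 0 0 0 0 120"

```text
time_s: 9.03
ee_pos: [0.4601, -0.1357, 0.0638]
eef_rot: [3.142, -0.0, -0.185]
force: [0.5, -0.9, -1.7]
grip_width: 0.05
grip_force: 5.0
```

Run:
```python
from h import *
c=snap('wrist','w3');o=ctrl.get_obs();print(o['ee_pos'],o['force'],o['grip_width'])
P=fcloud(c);z=P[...,2]
t=o['ee_pos']
for z0,z1 in((.045,.056),(.056,.062)):
    m=(np.hypot(P[...,0]-t[0],P[...,1]-t[1])<.045)&(z>z0)&(z<z1)
    print(m.sum(),rect(P[m]) if m.sum()>5 else '',np.median(z[m]))
cv2.imwrite('pics/w3c.png',cv2.resize(c['pixels'][140:330,130:430,::-1],None,fx=2,fy=2))
```

```text
[ 0.46006259 -0.13569391  0.06366189] [-0.08554544  0.55404873 -0.41160181] 0.04988070663157584
133 [ 462.9 -140.8   44.8   57.5   17.9] 0.05248599242393223
8504 [ 460.2 -136.3   66.4   70.4   79.3] 0.05933773714540411
```

View pics/w3c.png

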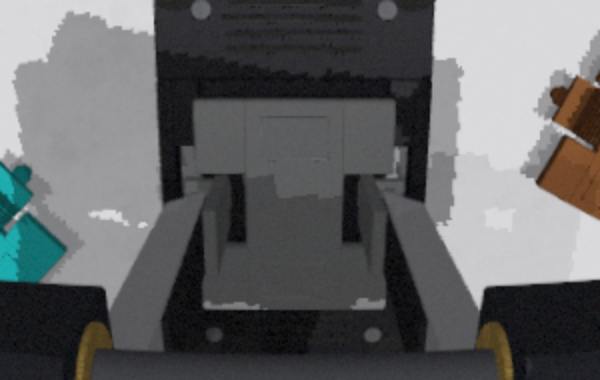

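The cover is up and level (plate top at 0.058 over the meter's 0.034) and still squeezed. Now I raise it and carry it over the tray.

Call:
carry_out:
  motion: "0 0 0.01 0 0 0 120;0 0 0.015 0 0 0 120;0.001 0.005 0.015 0 0 0 120;0.002 0.012 0.005 0 0 1 120;0.004 0.02 0 0 0 1 120;0.004 0.022 0 0 0 1 120;0.004 0.022 0 0 0 1 120;0.004 0.022 0 0 0 1 120;0.004 0.022 0 0 0 1 120;0.004 0.022 0 0 0 1 120;0.004 0.022 0 0 0 1 120;0.004 0.022 0 0 0 1 120;0.004 0.022 0 0 0 1 120;0.004 0.022 0 0 0 1 120;0.004 0.02 0 0 0 1 120;0.003 0.015 0 0 0 1 120;0.002 0.008 0 0 0 1.2 120;0.001 0.005 0 0 0 0 120;0 0 0 0 0 0 120;0 0 0 0 0 0 120"

```text
time_s: 10.75
ee_pos: [0.513, 0.1468, 0.1087]
eef_rot: [3.141, 0.0, 0.062]
force: [0.0, -0.2, -1.0]
grip_width: 0.0496
grip_force: 5.0
```

Run:
```python
from h import *
c=snap('wrist','w4');o=ctrl.get_obs();print(o['ee_pos'],o['eef_rot'],o['force'],o['grip_width'])
P=fcloud(c);z=P[...,2];t=o['ee_pos']
m=(np.hypot(P[...,0]-t[0],P[...,1]-t[1])<.045)&(abs(z-(t[2]-.004))<.004)
print('cover',m.sum(),rect(P[m]),np.median(z[m]))
m=((np.hypot(P[...,0]-.513,P[...,1]-.147)<.11)&(z>.0095)&(z<.02)).astype(np.uint8)
n,l,s,_=cv2.connectedComponentsWithStats(m)
for k in range(1,n):
    if s[k,4]>60: print('wall',s[k],rect(P[l==k]))
t=snap('top','top2')
```

```text
[0.5130054  0.14662791 0.10873127] [3.14146987e+00 1.11903804e-04 6.20689401e-02] [ 0.01635717  0.79483002 -0.93617409] 0.04972259266564538
cover 8540 [513.  146.5  70.6  66.6   3.5] 0.10425677739745125
wall [ 207  121  141  124 1920] [532.6 148.3 110.8 120.9   3.1]
```

View pics/w4.png

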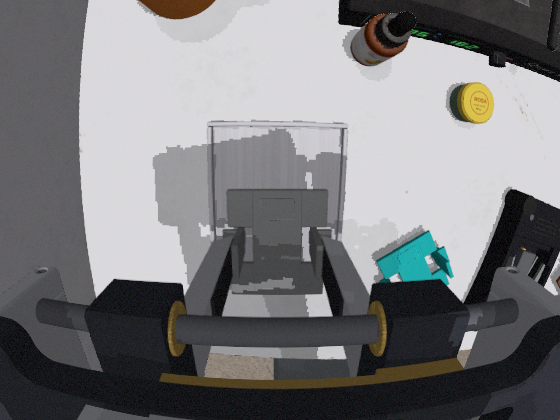

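The cover is held level, centred over the tray (walls at columns 211 and 344, rear wall at row 124) and aligned with it. I'm lowering now, feeling for the floor near TCP z = 0.027.

Call:
carry_out:
  motion: "0 0 -0.01 0 0 0 120;0 0 -0.015 0 0 0 120;0 0 -0.015 0 0 0 120;0 0 -0.015 0 0 0 120;0 0 -0.01 0 0 0 120;0 0 -0.006 0 0 0 120;0 0 -0.004 0 0 0 120;0 0 -0.003 0 0 0 120;0 0 0 0 0 0 120;0 0 0 0 0 0 120"

```text
time_s: 11.68
ee_pos: [0.5133, 0.1473, 0.031]
eef_rot: [-3.141, -0.001, 0.063]
force: [0.3, -0.0, -0.7]
grip_width: 0.0498
grip_force: 5.0
```

Call:
carry_out:
  motion: "0 0 -0.001 0 0 0 120;0 0 -0.001 0 0 0 120;0 0 -0.0005 0 0 0 120;0 0 0 0 0 0 120;0 0 0 0 0 0 120"

```text
time_s: 12.1
ee_pos: [0.5131, 0.1473, 0.0282]
eef_rot: [3.142, -0.0, 0.063]
force: [-0.1, 0.1, -0.7]
grip_width: 0.0496
grip_force: 5.0
```

Call:
carry_out:
  motion: "0 0 -0.0005 0 0 0 120;0 0 -0.0003 0 0 0 120;0 0 0 0 0 0 120"

```text
time_s: 12.35
ee_pos: [0.513, 0.1473, 0.0273]
eef_rot: [-3.142, 0.0, 0.063]
force: [-0.6, 0.3, -0.6]
grip_width: 0.0495
grip_force: 5.0
```

Call:
carry_out:
  motion: "0 0 -0.0003 0 0 0 120;0 0 -0.0002 0 0 0 120;0 0 0 0 0 0 120"

```text
time_s: 12.6
ee_pos: [0.5131, 0.1473, 0.027]
eef_rot: [-3.142, -0.0, 0.063]
force: [-1.2, -0.3, 2.2]
grip_width: 0.0502
grip_force: 5.1
```

Floor contact (about +3 N), just where expected. Releasing slowly, then backing off upward.

Call:
carry_out:
  motion: "0 0 0 0 0 0 112;0 0 0 0 0 0 104;0 0 0 0 0 0 96;0 0 0 0 0 0 88;0 0 0 0 0 0 75;0 0 0 0 0 0 60;0 0 0 0 0 0 50;0 0 0 0 0 0 45;0 0 0 0 0 0 45;0 0 0 0 0 0 45"

```text
time_s: 13.43
ee_pos: [0.5131, 0.1473, 0.0268]
eef_rot: [-3.142, 0.0, 0.063]
force: [-0.1, 0.2, -0.2]
grip_width: 0.0772
grip_force: 0.0
```

Call:
carry_out:
  motion: "0 0 0.004 0 0 0 45;0 0 0.008 0 0 0 45;0 0 0.015 0 0 0 45;0 0 0.02 0 0 0 45;0 0 0.02 0 0 0 45;0 0 0.02 0 0 0 45;0 0 0.02 0 0 0 45;0 0 0.01 0 0 0 45;0 0 0 0 0 0 45;0 0 0 0 0 0 45"

```text
time_s: 14.27
ee_pos: [0.513, 0.1473, 0.1438]
eef_rot: [-3.141, -0.0, 0.063]
force: [-0.6, -0.5, -1.0]
grip_width: 0.0773
grip_force: 0.0
```

Run:
```python
from h import *
c=snap('wrist','w5');o=ctrl.get_obs();print(o['time_s'],o['ee_pos'],o['force'],o['grip_width'])
P=fcloud(c);z=P[...,2]
d=np.hypot(P[...,0]-.513,P[...,1]-.147)
m=(d<.05)&(z>.015)&(z<.03)
q=P[m];A=np.c_[q[:,:2]-q[:,:2].mean(0),np.ones(len(q))];s=np.linalg.lstsq(A,q[:,2],rcond=None)[0]
print('plate',m.sum(),rect(q),np.median(z[m]),'slopes',s)
```

```text
14.3167 [0.51268554 0.14719552 0.14300019] [-0.94532117  0.13378415 -0.29317127] 0.07745935020263998
plate 4052 [513.6 147.3  69.8  77.3   3.6] 0.022524739318543846 slopes [-6.24861946e-04  2.35404016e-05  2.25257645e-02]
```

View pics/w5.png

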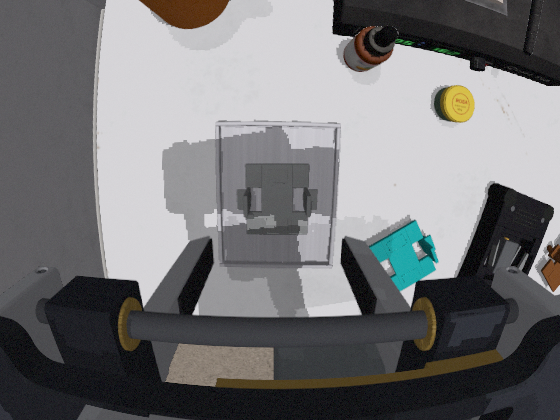

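The cover lies flat, right way up, in the middle of the tray (about (278,198)): plate top 22 mm, slope nil, both tabs intact. Its neighbours are undisturbed and the gripper is clear.

```bash
python3 -c "
from station import ctrl
print(ctrl.hand_in())"
```

```text
the job is handed in; nothing more can be done
None
```

The battery cover came free with each tab pressed in about 5 mm, was lifted off without forcing, and now lies flat and right way up in the tray, let go; the job is handed in.

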